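Sort double-ended studs by thread pitch on the gauge stand

ROBOT

A 7-joint arm with a two-finger parallel gripper is mounted at the origin on the work surface. World frame = base frame: x ahead of the robot, y to its left, z up, the work surface at z = 0. Lengths are in m, angles in rad, forces in N, time in s.
With the tool pointing down it reaches from about 0.425 to 1.025 m from the base axis. Payload 9.4 kg.
Tool frame: the origin (TCP) lies midway between the tips of the shut fingers; the grasp point (between the pads) lies 19 mm behind it; z points along the fingers, y is the line along which they close (so a half turn about z gives the same grasp; the last joint's range is limited). The gripper opens to 85 mm and grips with 20 to 120 N. Pads are 22 mm wide; open, the fingers measure 114 mm over their backs; the gripper's body (76 mm by 85 mm) begins 54 mm behind the grasp point. The pads swing forward as they close: fully open they stand 13 mm farther back than shut.
Start: joints at [-0.077, 0.599, -0.003, 1.599, 0.002, 0.943, -0.08], TCP at [0.725, -0, 0.231] pointing down, gripper open.
Joint ranges: [-2.57, 2.57], [-0.35, 1.97], [-1.29, 1.29], [0.11, 2.56], [-1.05, 4.19], [0.11, 1.86], [-2.63, 2.63]. Speed limits (rad/s): [2.22, 2.22, 3.01, 3.01, 3.14, 3.14, 3.14].

INTERFACE

Orientations are given as a unit quaternion [x, y, z, w].
In Python, from workcell import r gives the robot as it stands. The module is installed in compiled form; this text tells all that it offers.
- The arm moves only by the shell command python3 -m inch 'ROWS' [OPENING] [FORCE]. ROWS is JSON, a list that holds one entry, the list of rows, each a list of 4 numbers: the shift along the tool's x, y, z in cm, then the turn about the tool's z in degrees. A call has 1 to 12 rows; each row is the pose to reach, as a shift and turn from the pose commanded when the call began, along the tool's axes at that moment; what a row does not reach only later rows make up. A row lasts 1/8 s, in which the tool goes at most 62.5 mm and 10.7 degrees, less where a joint would pass 70% of its speed; a pose out of reach is approached as far as the arm can. A call with a gripper value outside its range is refused whole. OPENING is the finger opening in cm, from 0 to 8.54, set as the call begins (- or left out, the last holds). The fingers move at their own pace and stop on an object; FORCE is the grip in N (left out, the last holds). Time passes only in rows, so rows that repeat a pose let the fingers close. It gives the time, the measured TCP pose, the force, the opening and the grip force at its end, in the units of the state.
- r.get_state(): the state, without advancing time (a new reading comes with each control period).
- r.get_image(name): name is "scene" or "side" or "wrist"; returns (picture, depth): 384x512x3 uint8, red, green, blue; 384x512 float32, m along the optical axis (not along the pixel's ray), 0 where there is no reading.
- r.camera_params(name): a dict with "camera_matrix" (3x3 intrinsics, pixels), "view" (4x4, takes a point from world to camera coordinates); the wrist camera has in their place "tool_from_camera" (4x4, takes a point from camera to tool coordinates, whose origin is the TCP and whose axes are the flange's). Camera axes: x right, y down, z forward; pixel columns grow to the right and rows downward; lengths in m; the calibration is good to about 2 mm. The wrist camera is an equidistant fisheye: a pixel r from the principal point sees the ray r / f radians off the axis. A picture is of the moment at which its call begins: read the wrist's pose just before it. camera_params takes no time and is no camera call.
- r.sign_off(): hands the job in; it is judged then, once.
The state is a dict: "time": time; "joint_positions": joint angles; "qvel": joint speeds; "joint_torque": joint torques, N m; "eef_pos": TCP position; "tcp_rot": TCP orientation; "ft_force": force on the tool from outside, world axes, zero at the start; "moment": the same for the moment, N m; "opening": finger opening in m; "grasp_force": force on a finger pad.
Only numpy, scipy, OpenCV 4.12 (cv2) and the standard library are available. Lean on these libraries where they do the work, as an engineer would, in place of code of your own. Each camera call takes 0.05 s, during which the arm holds its last target. There are 200 camera calls.

TASK

Three black double-ended studs of fine, medium and coarse thread lie among the clutter on the welding bench: check and sort them on the sloping gauge stand. Lay each stud lengthwise in the gauge whose notches have its pitch, its square section over the finger gap, and let it settle along the notches until its threads drop fully home between the teeth at both ends. Set the studs down gently, never dropped or rammed, let go of them, and leave the other things on the bench where they are.

Things in the scene. Friction and masses are not known exactly. Their poses are not given: they have to be found in the camera images.
- fine_centre (a point): Fine stud, loose: blackened steel bar 164 mm long, both ends threaded at 9 mm pitch (six ridges an end, 31.5 to 76.5 mm from the middle), 30 mm over the crests, 22 mm at the root, with a 30.4 mm square section 44 mm long in the middle, where to grip it. Point: its centre, 15 mm over the bench at the start, lying on a flat; x along it, z up.
- medium_centre (a point): Medium stud: as the fine one but of 12 mm pitch (five ridges an end, 30 to 78 mm from the middle). All studs weigh 0.48 to 0.75 kg and are the same end for end; their threads are modelled as plain rings, so the roll about x does not matter. Point: its centre, as for the fine one.
- coarse_centre (a point): Coarse stud: as the fine one but of 16 mm pitch (three ridges an end, 40, 56 and 72 mm from the middle). Every stud is symmetric, with a groove wherever the distance from its middle is a whole number of pitches. Point: its centre, as for the fine one.
- seat_fine (a point): Fine gauge (9 mm pitch, teeth 45, 54, 63, 72 mm either way from the middle). Point: where the centre of its stud lies when fully home. x: along the gauge, up its 30 degree slope, which rises away from the robot; y: across; z: square to the slope, so leaning 30 degrees from vertical towards the robot. A stud riding on its crests lies 5 mm too high.
- seat_medium (a point): Medium gauge (12 mm pitch, teeth 48, 60, 72 mm from the middle); point and axes as for the fine one. Each gauge: two notched plates on edge along x, 8 to 17 mm either side of the middle line, only from 39 to 78 mm from the middle at each end; the gap between is clear for fingers down to a plate 29 mm below the point.
- seat_coarse (a point): Coarse gauge (16 mm pitch, teeth 48 and 64 mm from the middle); point and axes as for the fine one. All gauges: tooth tips 7 mm and notch bottoms 13 mm below the point; a matching stud enters within 2 mm of the right place along x and has about 0.75 mm of play there once home.
- stand: Fixed welded stand that carries the three gauges, 85 mm apart across the slope in any order: deck 200 mm up the slope, 276 mm wide, its middle 85 mm over the bench, below the middle gauge. A lamp bar 22 mm thick crosses above its high edge, 135 mm up the slope and 48 mm out (along z) from the seat points. Origin: bench level below the deck's middle, x as the gauges' but level.
- tube_offcut: Bystander, loose: plain square steel tube offcut 150 x 30 x 30 mm lying on the bench among the studs; origin at the middle of its underside, x along it.
- spray_can: Bystander, loose: spray can 52 mm in diameter, 172 mm tall, standing among the studs; origin at the centre of its foot, z up.
- end_cap: Bystander, loose: handrail end cap, a steel disc 76 mm in diameter with a 24 mm spigot, 20 mm tall in all, lying near the robot; origin at the centre of its underside.
- end_cap2: Bystander, loose: handrail end cap, a steel disc 76 mm in diameter with a 24 mm spigot, 20 mm tall in all, lying beyond the studs; origin at the centre of its underside.
- magnet_square: Bystander, loose: red magnetic welding square about 110 mm long and 16 mm thick, lying flat beyond the studs; origin amid its underside.
- chipping_hammer: Bystander, loose: hammer 280 mm long lying at the left near the robot; origin amid its underside, x along the handle to the head.
- spanner: Bystander, loose: spanner 200 mm long lying flat near the robot; origin amid its underside, x along it.
There are look-alikes about, which are no part of the job. Leave any green look-alike of the part that bears medium_centre alone.

How it is judged:
By the outcome, as a careful person would: the job done as asked, in the order asked, and still so for the second after the job is handed in, with the robot touching nothing.
It also fails if it takes over 67 s, if anything falls off the work surface, if the arm or the gripper's body presses on something with over 40 N, if the wrist force passes 120 N, or if a joint passes its speed limit or range.

## Working session

There is one attempt and no reset: what is moved stays moved. The work goes in short steps, Python scripts to look and compute and a shell command to move; the robot and the scene stay as the last step left them, time stands still between calls to the robot, and variables do not carry over. Pictures are saved under pics/ and viewed, at most 10 in all, crops included, and the job is handed in when it is done.

```bash
mkdir -p pics
cat > h.py <<'E'
import numpy as np, cv2
from workcell import r
from scipy.spatial.transform import Rotation as R
def shot(n):
    st=r.get_state(); im,d=r.get_image(n); return st,im,d
def save(im,f): cv2.imwrite('pics/'+f,im[:,:,::-1])
def cloud(n,d):
    p=r.camera_params(n); K=p['camera_matrix']; v,u=np.mgrid[:d.shape[0],:d.shape[1]]
    c=np.stack([(u-K[0,2])/K[0,0]*d,(v-K[1,2])/K[1,1]*d,d],-1)
    V=np.linalg.inv(p['view']); return c@V[:3,:3].T+V[:3,3]
def wcloud(st,d):
    p=r.camera_params('wrist'); K=np.array(p['camera_matrix']); T=np.array(p['tool_from_camera'])
    v,u=np.mgrid[:d.shape[0],:d.shape[1]]; x=(u-K[0,2])/K[0,0]; y=(v-K[1,2])/K[1,1]; t=np.hypot(x,y)+1e-9
    s=np.tan(np.clip(t,0,1.4))/t; c=np.stack([x*s*d,y*s*d,d],-1)
    t_=c@T[:3,:3].T+T[:3,3]; return t_@R.from_quat(st['tcp_rot']).as_matrix().T+st['eef_pos']
E
python3 - <<'E'
from h import *
for n in ['scene','side','wrist']:
    st,im,d=shot(n); save(im,n+'0.png'); np.savez(n+'0.npz',im=im,d=d)
    p=r.camera_params(n); print(n,{k:np.round(v,3).tolist() for k,v in p.items()})
print(st)
E
```

```text
scene {'camera_matrix': [[368.982, 0.0, 257.173], [0.0, 368.982, 185.669], [0.0, 0.0, 1.0]], 'view': [[-0.424, 0.906, 0.005, 0.212], [0.596, 0.283, -0.751, -0.217], [-0.682, -0.315, -0.66, 1.659], [0.0, 0.0, 0.0, 1.0]]}
side {'camera_matrix': [[420.498, 0.0, 252.058], [0.0, 420.498, 194.544], [0.0, 0.0, 1.0]], 'view': [[0.79, -0.614, -0.001, -0.375], [-0.396, -0.509, -0.764, 0.261], [0.469, 0.604, -0.645, 1.051], [0.0, 0.0, 0.0, 1.0]]}
wrist {'camera_matrix': [[297.319, 0.0, 257.694], [0.0, 297.319, 191.136], [0.0, 0.0, 1.0]], 'tool_from_camera': [[0.0, -0.955, -0.298, 0.076], [1.0, 0.0, 0.001, -0.001], [-0.0, -0.298, 0.955, -0.142], [0.0, 0.0, 0.0, 1.0]]}
{'time': 0.1, 'joint_positions': array([-0.0767013 ,  0.60007904, -0.00251121,  1.60002301,  0.00175994,
        0.94289361, -0.07979582]), 'qvel': array([-0.00072894, -0.00249868, -0.00050082, -0.00201766,  0.00115354,
        0.00059568,  0.00066918]), 'joint_torque': array([ 5.48369339e-03, -7.77996039e+01,  1.57005854e+00, -2.58627266e+01,
        1.26505349e-02,  5.64093614e-03,  1.40001674e-05]), 'eef_pos': array([ 7.24594960e-01, -2.00252002e-05,  2.30488859e-01]), 'tcp_rot': array([ 7.07101719e-01,  7.07111496e-01, -5.34683991e-04, -4.52409926e-04]), 'ft_force': array([0.05855794, 0.72973023, 0.17393939]), 'moment': array([-0.01255247,  0.01925806,  0.0104137 ]), 'grasp_force': 0.0, 'opening': 0.08537691189278156}
```

View pics/scene0.png

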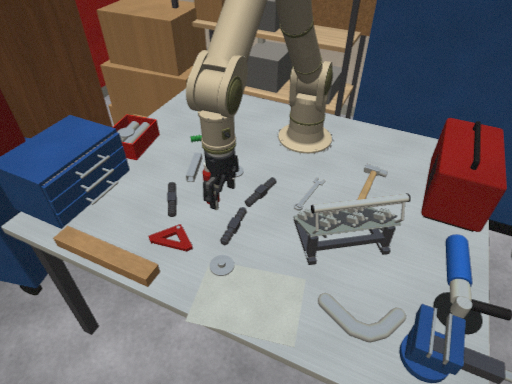

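View pics/wrist0.png

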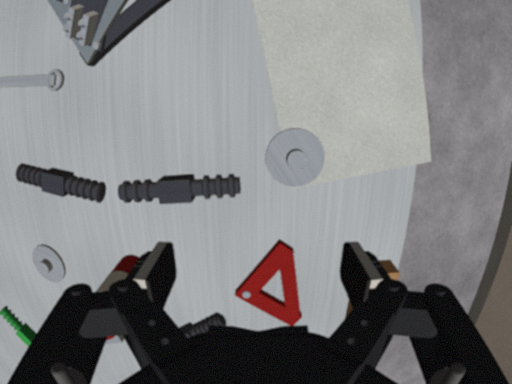

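```bash
cat > seg.py <<'E'
from h import *
def blobs(P,im,ok,zl=.008,zh=.04,amin=60):
    g=im.max(2); m=((g<75)&(P[...,2]>zl)&(P[...,2]<zh)&ok).astype(np.uint8)
    n,l,s,c=cv2.connectedComponentsWithStats(m)
    for i in range(1,n):
        if s[i,4]<amin: continue
        q=P[l==i]; xy=q[:,:2]; (cx,cy),(w,h),a=cv2.minAreaRect((xy*1000).astype(np.float32))
        if h>w: w,h,a=h,w,a+90
        print('px',c[i].round(),s[i,4],'rect ctr',round(cx,1),round(cy,1),'LxW',round(w),round(h),'ang',round(a,1),'z',np.percentile(q[:,2],[10,50,95]).round(4),'mean',xy.mean(0).round(4))
E
python3 - <<'E'
from seg import *
for n in ['scene','side','wrist']:
    f=np.load(n+'0.npz'); im,d=f['im'],f['d']
    P=wcloud(r.get_state(),d) if n=='wrist' else cloud(n,d)
    print(n); blobs(P,im,d>0)
f=np.load('wrist0.npz');P=wcloud(r.get_state(),f['d'])
for u,v in [(295,157),(350,100),(150,230),(48,262),(180,188),(60,182)]: print(u,v,P[v,u].round(4))
E
```

```text
scene
px [81. 66.] 105 rect ctr -95.2 -1422.5 LxW 188 29 ang 178.9 z [0.0103 0.0246 0.0385] mean [-0.1054 -1.4231]
px [45. 84.] 107 rect ctr 152.3 -1423.4 LxW 113 21 ang 0.9 z [0.0115 0.026  0.0394] mean [ 0.1558 -1.4235]
px [ 14. 100.] 82 rect ctr 341.6 -1424.7 LxW 83 20 ang 179.6 z [0.0101 0.0229 0.0375] mean [ 0.3462 -1.4238]
px [ 12. 144.] 193 rect ctr 616.9 -1091.6 LxW 150 16 ang 15.4 z [0.0123 0.0251 0.0386] mean [ 0.6179 -1.092 ]
px [120. 174.] 75 rect ctr 586.1 -539.0 LxW 96 7 ang 0.3 z [0.0236 0.0306 0.0385] mean [ 0.5849 -0.5389]
px [260. 193.] 197 rect ctr 429.8 -16.0 LxW 164 29 ang 167.0 z [0.014  0.0242 0.0304] mean [ 0.4428 -0.0147]
px [100. 191.] 69 rect ctr 691.0 -538.5 LxW 94 7 ang 0.9 z [0.0259 0.032  0.0385] mean [ 0.6897 -0.5385]
px [172. 207.] 125 rect ctr 637.7 -266.9 LxW 80 26 ang 34.3 z [0.017  0.0268 0.0321] mean [ 0.6461 -0.2595]
px [ 75. 212.] 155 rect ctr 805.7 -539.3 LxW 123 10 ang 0.3 z [0.0218 0.0311 0.039 ] mean [ 0.809  -0.5389]
px [233. 228.] 178 rect ctr 625.4 -28.4 LxW 157 29 ang 4.5 z [0.0142 0.0242 0.0309] mean [ 0.6367 -0.0236]
px [308. 252.] 91
[... 797 characters left out ...]
ng 37.0 z [0.0087 0.0103 0.013 ] mean [ 0.7389 -0.1318]
px [127. 263.] 178 rect ctr 531.0 -142.1 LxW 27 6 ang 179.2 z [0.0115 0.0251 0.0389] mean [ 0.5333 -0.1419]
px [388. 267.] 104 rect ctr 916.8 -149.7 LxW 18 3 ang 3.2 z [0.0112 0.0226 0.0351] mean [ 0.917  -0.1499]
px [ 21. 326.] 184 rect ctr 188.1 -345.7 LxW 95 11 ang 130.3 z [0.0104 0.0162 0.025 ] mean [ 0.1949 -0.3517]
px [203. 325.] 470 rect ctr 630.2 -259.9 LxW 83 26 ang 20.5 z [0.0131 0.0224 0.0292] mean [ 0.6371 -0.2572]
295 157 [0.769  0.0096 0.0207]
350 100 [8.413e-01 8.150e-02 4.000e-04]
150 230 [ 5.682e-01 -9.900e-02  3.000e-04]
48 262 [ 0.3591 -0.1661  0.0111]
180 188 [ 0.6283 -0.0265  0.031 ]
60 182 [ 0.4454 -0.0173  0.0305]
```

View pics/side0.png

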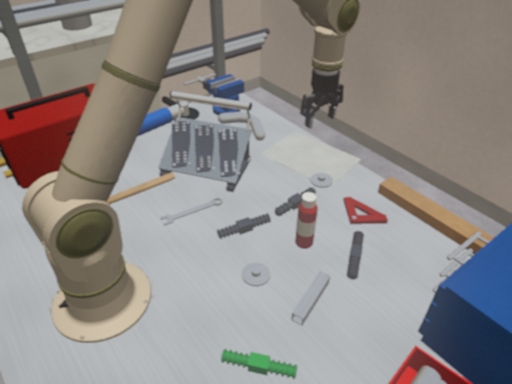

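Run:
```python
from h import *
w=np.load('wrist0.npz')['im'];s=np.load('side0.npz')['im']
a=cv2.resize(w[150:215,5:255],(800,208),interpolation=cv2.INTER_CUBIC)
b=cv2.resize(s[180:290,210:380],(545,352),interpolation=cv2.INTER_CUBIC)
o=np.zeros((570,800,3),np.uint8);o[:208]=a;o[212:564,:545]=b
save(np.clip(o.astype(float)*1.8,0,255).astype(np.uint8),'c1.png')
```

```text
(no output)
```

View pics/c1.png

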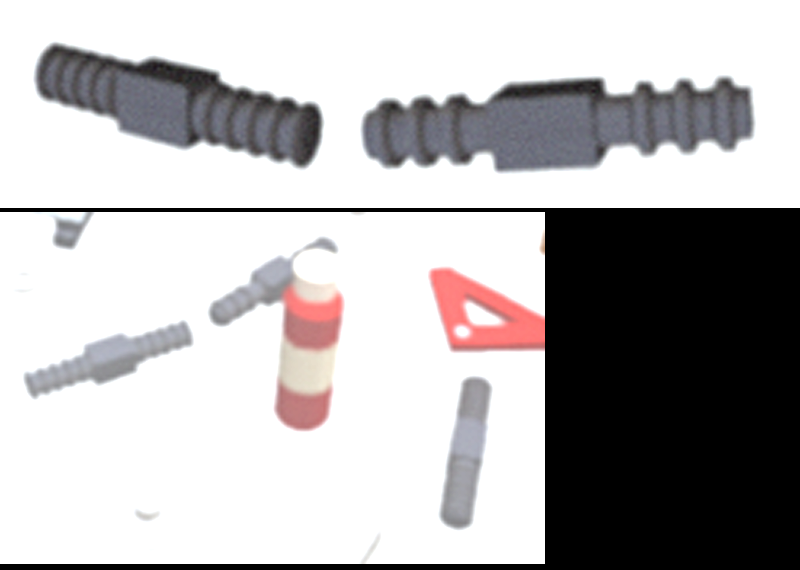

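Run:
```python
from h import *
f=np.load('side0.npz');P=cloud('side',f['d']);im=f['im']
m=(P[...,2]>.008)&(P[...,2]<.035)
b=m&(np.abs(P[...,0]-.64)<.12)&(np.abs(P[...,1]+.27)<.09)
n,l,s,c=cv2.connectedComponentsWithStats(b.astype(np.uint8))
for i in range(1,n):
    if s[i,4]>80:
        q=P[l==i];print(c[i].round(),s[i,4],q.min(0).round(3),q.max(0).round(3),cv2.minAreaRect((q[:,:2]*1000).astype(np.float32)),np.median(q[:,2]).round(4), im[l==i].mean(0).round())
# can, stand
for u,v in [(307,200),(180,145),(204,150),(228,155),(165,165),(228,182),(173,122),(245,130),(210,100),(234,186),(318,280)]: print(u,v,P[v,u].round(3))
a=cv2.resize(im[85:195,155:260],(573,600),interpolation=cv2.INTER_CUBIC); save(a,'c2.png')
```

```text
[363. 218.] 230 [ 0.69  -0.254  0.008] [ 0.76  -0.18   0.021] ((734.7933349609375, -211.1493377685547), (42.7161979675293, 87.8248062133789), 54.175113677978516) 0.0158 [148.  79.  79.]
[355. 255.] 532 [ 0.529 -0.352  0.009] [ 0.671 -0.239  0.035] ((599.27099609375, -297.4366455078125), (164.23233032226562, 30.08551025390625), 35.38078689575195) 0.0271 [ 98.  99. 102.]
307 200 [ 0.517 -0.175  0.172]
180 145 [0.45  0.367 0.084]
204 150 [0.496 0.287 0.087]
228 155 [-0.093 -0.732  0.877]
165 165 [0.378 0.352 0.041]
228 182 [0.499 0.158 0.03 ]
173 122 [0.47  0.437 0.134]
245 130 [0.635 0.245 0.133]
210 100 [0.56  0.331 0.232]
234 186 [0.509 0.139 0.021]
318 280 [ 0.447 -0.306  0.033]
```

View pics/c2.png

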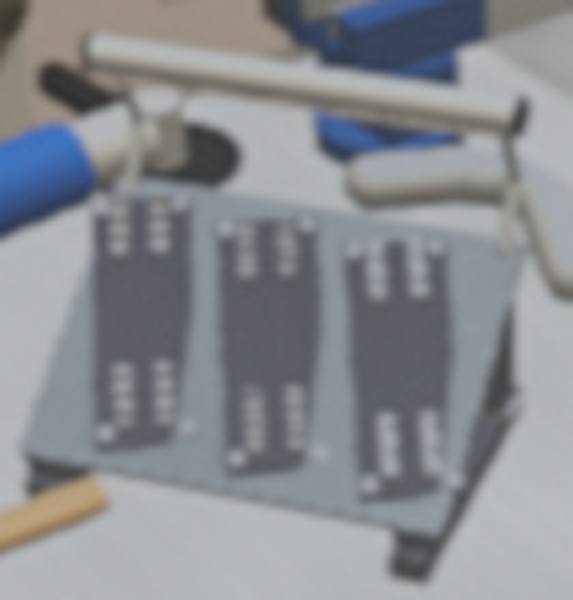

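```bash
python3 -m inch '[[[3,-3,-2,0],[7,-7,-5,0],[11,-11,-7,0],[15,-15,-9,0],[19,-19,-10,0],[22,-22,-10,0],[22,-22,-10,0],[22,-22,-10,0]]]' 8.5
python3 - <<'E'
from h import *
st,im,d=shot('wrist'); save(im,'w1.png'); np.savez('w1.npz',im=im,d=d,p=st['eef_pos'],q=st['tcp_rot']); print(st['eef_pos'],st['time'])
E
```

```text
time: 1.15
eef_pos: [0.5054, 0.2194, 0.3312]
tcp_rot: [0.707, 0.707, -0.0, 0.0]
ft_force: [1.1, -0.7, 0.0]
opening: 0.0848
grasp_force: 0.0
[0.50536428 0.21944484 0.33124846] 1.15
```

View pics/w1.png

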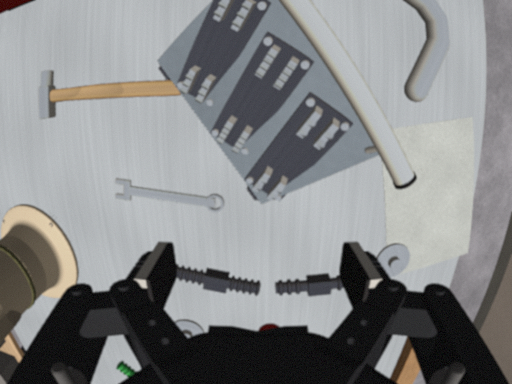

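```bash
cat > st.py <<'E'
from h import *
f=np.load('w1.npz');im,d=f['im'],f['d'];pp,qq=f['p'],f['q']
P=wcloud({'eef_pos':pp,'tcp_rot':qq},d)
def fitplane(q):
    c=q.mean(0); n=np.linalg.svd(q-c,full_matrices=False)[2][2]; n=n*np.sign(n[2]); return c,n
poly=np.zeros(d.shape,np.uint8); cv2.fillPoly(poly,[np.array([[195,5],[290,10],[370,150],[262,200],[165,70]])],1)
q=P[(poly>0)&(d>0)&(P[...,2]<.2)]
# RANSAC
rng=np.random.default_rng(0);best=0
for _ in range(600):
    a=q[rng.choice(len(q),3,False)]; n=np.cross(a[1]-a[0],a[2]-a[0]); n/=np.linalg.norm(n)+1e-12; n*=np.sign(n[2])
    if not .8<n[2]<.93: continue
    k=np.abs((q-a[0])@n)<.0015
    if k.sum()>best: best=k.sum();K=k
c,n=fitplane(q[K])
yaw=np.arctan2(-n[1],-n[0])
X=np.array([np.cos(yaw)*np.cos(np.pi/6),np.sin(yaw)*np.cos(np.pi/6),.5]);Y=np.array([-np.sin(yaw),np.cos(yaw),0]);Z=np.cross(X,Y)
def proj(W):
    p=r.camera_params('wrist');Kc=np.array(p['camera_matrix']);T=np.linalg.inv(np.array(p['tool_from_camera']))
    t=(W-pp)@R.from_quat(qq).as_matrix(); cc=t@T[:3,:3].T+T[:3,3]
    rr=np.hypot(cc[...,0],cc[...,1]);th=np.arctan2(rr,cc[...,2]);k=th/(rr+1e-12)
    return Kc[0,2]+Kc[0,0]*cc[...,0]*k,Kc[1,2]+Kc[1,1]*cc[...,1]*k
E
python3 - <<'E'
from st import *
print(best,len(q),c.round(4),n.round(4),'tilt',np.degrees(np.arccos(n[2])),'yaw',np.degrees(yaw))
C=np.r_[c]; e=(P-C)@np.stack([X,Y,Z],1)
h=e[...,2][(poly>0)&(np.abs(e[...,2])<.06)]
H,b=np.histogram(h,np.arange(-.02,.04,.001))
print([(round(x*1000),int(k)) for x,k in zip(b,H) if k>40])
# rectified
s=.0006
zt=.022
A,B=np.meshgrid(np.arange(-.13,.15,s),np.arange(.17,-.17,-s))
W=C+A[...,None]*X+B[...,None]*Y+zt*Z
u,v=proj(W); o=cv2.remap(im,u.astype(np.float32),v.astype(np.float32),cv2.INTER_CUBIC); save(o,'rect1.png'); print(o.shape, C)
E
```

```text
9215 23887 [0.5175 0.3009 0.0925] [-0.4108 -0.2821  0.867 ] tilt 29.888355580733357 yaw 34.482875768310414
[(-3, 101), (-2, 1305), (-1, 4275), (0, 3344), (1, 1263), (2, 1053), (3, 1098), (4, 932), (5, 873), (6, 974), (7, 1131), (8, 1124), (9, 934), (10, 820), (11, 761), (12, 530), (13, 287), (14, 155), (15, 98), (16, 139), (17, 171), (18, 128), (19, 133), (20, 212), (21, 244), (22, 232), (23, 196), (24, 160), (25, 217), (26, 244), (27, 199), (28, 127), (29, 56), (30, 53), (31, 91), (32, 59)]
(567, 467, 3) [0.51754116 0.30085692 0.0924866 ]
```

View pics/rect1.png

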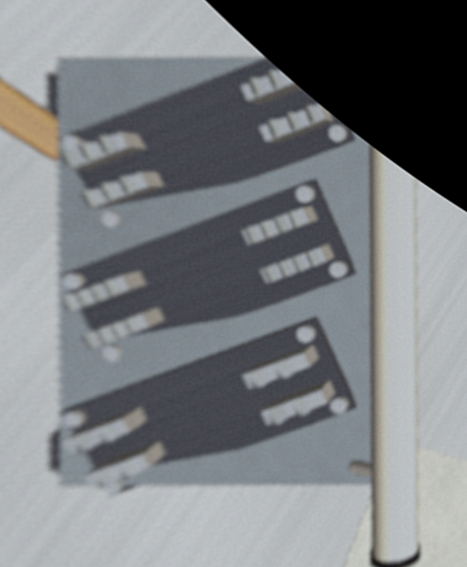

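Run:
```python
from st import *
C=c; e=(P-C)@np.stack([X,Y,Z],1)
g=im.max(2).astype(int)
m=((g<95)&(poly>0)&(np.abs(e[...,2])<.03)).astype(np.uint8); m=cv2.morphologyEx(m,cv2.MORPH_OPEN,np.ones((3,3)))
n_,l,s,cc=cv2.connectedComponentsWithStats(m)
for i in range(1,n_):
    if s[i,4]<300: continue
    q=P[l==i]; a,nn=fitplane(q); res=(q-a)@nn
    print(cc[i].round(),s[i,4],a.round(4),nn.round(3),'tilt',np.degrees(np.arccos(nn[2])).round(1),'yaw',np.degrees(np.arctan2(-nn[1],-nn[0])).round(1),'rms',res.std().round(5))
    ee=e[l==i]; A=np.c_[ee[:,:2],np.ones(len(ee))]; print(np.linalg.lstsq(A,ee[:,2],rcond=None)[0].round(3), ee.min(0).round(3),ee.max(0).round(3))
# pixel colours/height along a column profile
for uv in [(250,110),(300,155),(212,45),(230,150),(285,175),(340,130),(262,190),(200,95)]: print(uv,P[uv[1],uv[0]].round(4),e[uv[1],uv[0]].round(4),im[uv[1],uv[0]])
```

```text
[219.  45.] 3222 [0.4548 0.369  0.0917] [-0.268 -0.423  0.866] tilt 30.1 yaw 57.7 rms 0.00143
[-0.034  0.2   -0.013] [-0.097  0.054 -0.002] [0.064 0.135 0.028]
[260.  91.] 3867 [0.506  0.3071 0.0964] [-0.268 -0.421  0.867] tilt 29.9 yaw 57.5 rms 0.00077
[-0.036  0.199  0.004] [-0.095 -0.029 -0.003] [0.074 0.058 0.015]
[296. 145.] 3551 [0.5531 0.2384 0.0971] [-0.271 -0.417  0.867] tilt 29.9 yaw 57.0 rms 0.00168
[-0.035  0.192  0.021] [-0.093 -0.115 -0.001] [ 0.074 -0.022  0.027]
(250, 110) [0.4949 0.284  0.0834] [-0.029  -0.0011  0.0062] [72 74 81]
(300, 155) [0.5601 0.2264 0.0937] [-0.0055 -0.0855  0.0046] [69 69 76]
(212, 45) [0.4467 0.3706 0.0892] [-0.0181  0.0976  0.0066] [69 71 77]
(230, 150) [0.4643 0.2243 0.0428] [-0.1004 -0.0329  0.0006] [125 132 139]
(285, 175) [0.5431 0.1937 0.0718] [-0.0446 -0.1028  0.0019] [75 77 85]
(340, 130) [0.6035 0.2636 0.1252] [ 0.0595 -0.0794  0.0034] [70 71 80]
(262, 190) [0.5114 0.1645 0.0483] [-0.0934 -0.1089  0.0028] [ 96  99 106]
(200, 95) [0.427  0.3056 0.07  ] [-0.0736  0.0552  0.0165] [139 143 149]
```

```bash
cat > ga.py <<'E'
from st import *
yaw=np.radians(57.4); X=np.array([np.cos(yaw)*np.cos(np.pi/6),np.sin(yaw)*np.cos(np.pi/6),.5]);Y=np.array([-np.sin(yaw),np.cos(yaw),0]);Z=np.cross(X,Y)
F=np.stack([X,Y,Z],1)
cs=[np.array([.4548,.369,.0917]),np.array([.506,.3071,.0964]),np.array([.5531,.2384,.0971])]
E
python3 - <<'E'
from ga import *
g=im.max(2).astype(int); tiles=[]
for i,a in enumerate(cs):
    e=(P-a)@F
    near=(np.abs(e[...,0])<.11)&(np.abs(e[...,1])<.03)&(poly>0)
    pl=near&(g<95)&(np.abs(e[...,2])<.004); z0=np.median(e[...,2][pl])
    xs,ys=e[...,0][pl],e[...,1][pl]
    print(i,'plate z',z0.round(4),'x',np.percentile(xs,[1,99]).round(4),'y',np.percentile(ys,[1,99]).round(4),
      'y mid strip',np.percentile(ys[np.abs(xs)<.02],[2,98]).round(4))
    t=near&(e[...,2]-z0>.013)&(e[...,2]-z0<.026)&(g>110)
    for sx in (-1,1):
        k=t&(e[...,0]*sx>0.02); print('  teeth x',np.percentile(e[...,0][k],[3,97]).round(4),'y',np.percentile(e[...,1][k],[3,50,97]).round(4),k.sum(),'ztop',np.percentile(e[...,2][k]-z0,[50,95]).round(4))
    s=.0003; A,B=np.meshgrid(np.arange(-.115,.115,s),np.arange(.03,-.03,-s))
    W=a+A[...,None]*X+B[...,None]*Y+(z0+.021)*Z; u,v=proj(W)
    tiles.append(cv2.remap(im,u.astype(np.float32),v.astype(np.float32),cv2.INTER_CUBIC)[:,:766])
save(np.vstack([cv2.resize(t,(766,196)) for t in tiles]),'rect2.png')
E
```

```text
0 plate z -0.0001 x [-0.0806  0.0657] y [-0.0291  0.0295] y mid strip [-0.0275  0.0289]
  teeth x [-0.0756 -0.0423] y [-0.0168 -0.0079  0.0168] 379 ztop [0.0183 0.023 ]
  teeth x [0.0368 0.0654] y [-0.0159 -0.0092  0.0166] 323 ztop [0.0168 0.0229]
1 plate z 0.0 x [-0.0903  0.0729] y [-0.0292  0.0288] y mid strip [-0.0288  0.0281]
  teeth x [-0.0843 -0.0515] y [-0.0182 -0.0096  0.014 ] 334 ztop [0.0197 0.023 ]
  teeth x [0.0274 0.065 ] y [-0.018   0.0063  0.0149] 530 ztop [0.0182 0.0227]
2 plate z -0.0002 x [-0.0892  0.0725] y [-0.0293  0.0275] y mid strip [-0.0289  0.027 ]
  teeth x [-0.0886 -0.0526] y [-0.0206  0.0045  0.0124] 281 ztop [0.0178 0.0231]
  teeth x [0.0268 0.0645] y [-0.0204  0.0039  0.013 ] 512 ztop [0.0169 0.0228]
```

View pics/rect2.png

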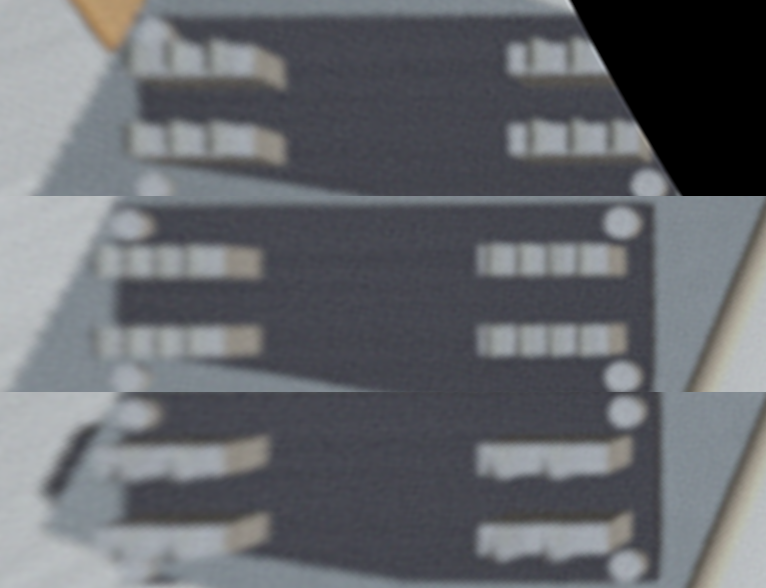

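Run:
```python
from ga import *
g=im.astype(int); tan=(g[...,0]-g[...,2]>12)&(g[...,0]>100)
for i,a in enumerate(cs):
    e=(P-a)@F
    near=(np.abs(e[...,1])<.025)&(e[...,2]>.001)&(e[...,2]<.021)&tan
    for lo,hi,o in ((-.065,-.035,-.039),(.05,.08,.078)):
        k=near&(e[...,0]>lo)&(e[...,0]<hi); k=cv2.erode(k.astype(np.uint8),np.ones((2,2)))>0
        if k.sum(): print(i,o,k.sum(),'cx',(np.median(e[...,0][k])-o).round(4),e[...,0][k].std().round(4),'yspan',np.percentile(e[...,1][k],[5,95]).round(4))
    pl=(np.abs(e[...,2])<.003)&(np.abs(e[...,1])<.007)&(np.abs(e[...,0]+.0085)<.06)
    print('  strip slope',np.polyfit(e[...,0][pl],e[...,2][pl],1).round(4))
    for lo,hi in ((-.075,-.05),(.04,.065)):
        t=(e[...,2]>.017)&(e[...,2]<.025)&(g.max(2)>120)&(e[...,0]>lo)&(e[...,0]<hi)&(np.abs(e[...,1])<.03)
        y=e[...,1][t]; print('  y',np.median(y[y>0]).round(4),np.median(y[y<-.003]).round(4))
```

```text
strip slope [-0.0001 -0.0002]
  y 0.0122 -0.0126
  y 0.0122 -0.0122
  strip slope [-0.0014  0.0001]
  y 0.0099 -0.0144
  y 0.0107 -0.014
2 0.078 3 cx -0.0136 0.0001 yspan [-0.0179  0.0041]
  strip slope [-0.005  -0.0002]
  y 0.0081 -0.0167
  y 0.009 -0.0159
```

Run:
```python
from ga import *
yc=[0,-.002,-.0039]
for i,a in enumerate(cs):
    e=(P-a)@F; y=np.abs(np.abs(e[...,1]-yc[i])-.0125)
    for o in (-.039,.078):
        k=(y<.0035)&(e[...,2]>.004)&(e[...,2]<.014)&(np.abs(e[...,0]+.006-o)<.012)&(d>0)
        x=e[...,0][k]; print(i,o,k.sum(),'cx pct',(np.percentile(x,[10,25,50,75,90])-o).round(4) if k.sum() else '')
    for o in (-.0585,.0585):
        k=(y<.0035)&(e[...,2]>.0195)&(e[...,2]<.025)&(np.abs(e[...,0]+.006-o)<.03); x=e[...,0][k]
        print('   tops',k.sum(),(np.percentile(x,[2,50,98])-o).round(4) if k.sum() else '', np.histogram(x-o,np.arange(-.032,.026,.003))[0])
```

```text
0 -0.039 36 cx pct [-0.0038 -0.0035 -0.0032 -0.003  -0.0026]
0 0.078 29 cx pct [-0.0156 -0.0138 -0.0072 -0.0032 -0.003 ]
   tops 111 [-0.0182 -0.0034  0.0099] [ 0  0  0  0  8 25  3  0  7 27  2  0  8 29  2  0  0  0  0]
   tops 120 [-0.0149 -0.0022  0.0126] [ 0  0  0  0  0 11 34  3  0 13 33  4  0  7 15  0  0  0  0]
1 -0.039 45 cx pct [-0.0136 -0.0131 -0.0127 -0.0124 -0.0119]
1 0.078 36 cx pct [-0.0133 -0.0131 -0.0128 -0.0126 -0.0124]
   tops 136 [-0.0264 -0.0089  0.003 ] [ 0  6 25  0  7 26  0  9 27  0  7 29  0  0  0  0  0  0  0]
   tops 174 [-0.0271 -0.0095  0.0028] [ 0 13 32  0 10 31  0 11 30  0 19 28  0  0  0  0  0  0  0]
2 -0.039 48 cx pct [-0.0143 -0.014  -0.0138 -0.0137 -0.0133]
2 0.078 42 cx pct [-0.014  -0.0136 -0.0135 -0.0133 -0.0131]
   tops 95 [-0.0211 -0.0149  0.0004] [ 0  0  0  7 17 24  0  0  6 14 26  1  0  0  0  0  0  0  0]
   tops 128 [-0.0265 -0.0204 -0.0044] [ 0  5 27 34  0  0  0 19 28 15  0  0  0  0  0  0  0  0  0]
```

```bash
cat > seats.py <<'E'
from ga import *
S=[a+x*X+y*Y+.029*Z for a,x,y in zip(cs,(-.0029,-.0123,-.0132),(0,-.002,-.0039))]
E
python3 - <<'E'
from seats import *
for s in S: print(s.round(4))
print([((b-a)@F).round(4) for a,b in zip(S,S[1:])],[np.linalg.norm(b-a) for a,b in zip(S,S[1:])])
k=(P[...,2]>.17)&(P[...,2]<.26)&(d>0); k[240:]=0
k&=im.min(2)>120
q=P[k]; print(k.sum(),q.min(0).round(3),q.max(0).round(3)); cc=q.mean(0); dr=np.linalg.svd(q-cc,full_matrices=False)[2][0]
print(cc.round(4),dr.round(3),'top z',np.percentile(q[:,2],[5,50,95]).round(4))
dl=dr/np.linalg.norm(dr[:2])
Xh=np.array([np.cos(yaw),np.sin(yaw)])
for s in S: # where along Xh from seat the lamp line is met
    t,u=np.linalg.solve(np.stack([Xh,-dl[:2]],1),cc[:2]-s[:2]); print('lamp at',t.round(4),'horiz along gauge, perp dist',abs(np.cross(dl[:2],cc[:2]-s[:2])).round(4),'dz',(cc[2]-s[2]).round(4), 'u',u.round(3))
print(r.get_state()['joint_positions'])
E
```

```text
[0.4456 0.3547 0.1154]
[0.4941 0.2848 0.1154]
[0.5424 0.2145 0.1156]
[array([-0.0283, -0.0785,  0.0164]), array([-0.0287, -0.0786,  0.0169])] [np.float64(0.08502450630437218), np.float64(0.08534914588284316)]
4615 [0.525 0.221 0.223] [0.652 0.383 0.239]
[0.5854 0.3097 0.2343] [ 0.573 -0.82   0.001] top z [0.2307 0.2348 0.2367]
lamp at 0.0961 horiz along gauge, perp dist 0.0888 dz 0.1189 u -0.154
lamp at 0.0964 horiz along gauge, perp dist 0.0891 dz 0.1189 u -0.069
lamp at 0.0972 horiz along gauge, perp dist 0.0898 dz 0.1187 u 0.016
[-0.47131125  0.28519351 -0.05296738  1.87649796  0.01860909  0.98058027
 -0.53383048]<stdin>:11: DeprecationWarning: Arrays of 2-dimensional vectors are deprecated. Use arrays of 3-dimensional vectors instead. (deprecated in NumPy 2.0)
```

```bash
python3 -m inch '[[[-4,1,0,6],[-9,2,1,12],[-15,3,2,18],[-21,4,3,24],[-27,5,5,30],[-33,6,6,36],[-39,7,8,42],[-45,8,9,48],[-50,9,10,52],[-52,9.5,11,54.6],[-52,9.5,11,54.6],[-52,9.5,11,54.6]]]'
cat > look.py <<'E'
import sys
from seg import *
st,im,d=shot('wrist'); P=wcloud(st,d); np.savez('last.npz',im=im,d=d,p=st['eef_pos'],q=st['tcp_rot'])
g=im.max(2); x0,y0=map(float,sys.argv[1:3])
m=((P[...,2]>.008)&(P[...,2]<.04)&(np.hypot(P[...,0]-x0,P[...,1]-y0)<.11)&(g<110)&(d>0)).astype(np.uint8)
n,l,s,c=cv2.connectedComponentsWithStats(m)
for i in range(1,n):
    if s[i,4]<300: continue
    q=P[l==i]; w=(q[:,:2]*1000).astype(np.float32); (cx,cy),(a,b),t=cv2.minAreaRect(w)
    if b>a:a,b,t=b,a,t+90
    top=q[q[:,2]>.0285]; tc=cv2.minAreaRect((top[:,:2]*1000).astype(np.float32))
    # axis by ridge tops
    u=np.array([np.cos(np.radians(t)),np.sin(np.radians(t))]); 
    rel=(q[:,:2]-np.array([cx,cy])/1000); al=rel@u; off=rel@np.array([-u[1],u[0]])
    print('px',c[i].round(),s[i,4],'rect',round(cx,1),round(cy,1),round(a,1),round(b,1),'yaw',round(t,1),'zmax',np.percentile(q[:,2],97).round(4),'top',np.round(tc[0],1),np.round(tc[1],1),round(tc[2],1))
yw=np.degrees(np.arctan2(*(R.from_quat(st['tcp_rot']).as_matrix()[[1,0],0])))
print('tcp',st['eef_pos'].round(4),'yaw',yw.round(2),'q7',st['joint_positions'][6].round(2),'t',st['time'])
E
python3 look.py .6 -.297
```

```text
time: 2.7
eef_pos: [0.6001, -0.2988, 0.2212]
tcp_rot: [0.952, 0.305, -0.0, -0.001]
ft_force: [0.4, 1.0, 0.5]
opening: 0.0854
grasp_force: 0.0
px [255. 161.] 2951 rect 600.0 -293.8 162.6 29.0 yaw 35.2 zmax 0.0313 top [ 600.4 -293.4] [154.3  28.6] 36.0
tcp [ 0.6001 -0.2988  0.2212] yaw 35.49 q7 -0.39 t 2.7
```

```bash
python3 -m inch '[[[0.3,-0.4,4,0],[0.3,-0.4,10,0],[0.3,-0.4,15,0],[0.3,-0.4,19,0],[0.3,-0.4,21,0],[0.3,-0.4,21.9,0],[0.3,-0.4,21.9,0]]]' 8.5
python3 -m inch '[[[0,0,0,0],[0,0,0,0],[0,0,0,0],[0,0,0,0],[0,0,0,0],[0,0,0,0]]]' 2.5 40
```

```text
time: 3.62
eef_pos: [0.6007, -0.2949, 0.003]
tcp_rot: [0.953, 0.304, 0.0, 0.0]
ft_force: [-0.6, -0.2, -0.0]
opening: 0.0852
grasp_force: 0.0
time: 4.38
eef_pos: [0.6004, -0.295, 0.0031]
tcp_rot: [0.953, 0.304, 0.0, 0.0]
ft_force: [-1.1, 1.3, 6.4]
opening: 0.0296
grasp_force: 41.6
```

```bash
python3 -m inch '[[[0,0,-4,0],[0,0,-10,0],[0,0,-16,-8],[1,-3,-20,-18],[3,-8,-21,-28],[5,-14,-21,-38],[7,-20,-21,-48],[9,-26,-21,-58],[11.5,-32,-21,-68],[14,-38,-21,-78],[16,-44,-21,-88],[18,-49,-21,-98]]]'
python3 -m inch '[[[0,0,0,-10],[0,0,0,-20],[0,0,0,-30],[0,0,0,-40],[0,0,0,-50],[0,0,0,-60],[0,0,0,-70],[0,0,0,-80],[0,0,0,-90],[0,0,0,-100],[0,0,0,-104],[0,0,0,-104]]]'
```

```text
time: 5.88
eef_pos: [0.4616, 0.2099, 0.2119]
tcp_rot: [0.393, 0.92, -0.001, -0.0]
ft_force: [2.6, 0.3, -6.0]
opening: 0.0297
grasp_force: 42.4
time: 7.38
eef_pos: [0.4626, 0.2079, 0.2117]
tcp_rot: [-0.48, 0.877, -0.0, -0.001]
ft_force: [-0.1, 0.3, -5.7]
opening: 0.0298
grasp_force: 42.4
```

```bash
cat > held.py <<'E'
# stud in tool frame while held; and shift needed to a given seat
import sys
from seats import *
st,im,d=shot('wrist'); p=r.camera_params('wrist'); np.savez('last.npz',im=im,d=d,p=st['eef_pos'],q=st['tcp_rot']); M=R.from_quat(st['tcp_rot']).as_matrix()
W=wcloud(st,d); t=(W-st['eef_pos'])@M
k=(np.abs(t[...,0])<.11)&(np.abs(t[...,1])<.018)&(t[...,2]<.02)&(t[...,2]>-.04)&(d>0)&(im.max(2)<130)
kk=t[k]; print('held pts',k.sum(),'x',np.percentile(kk[:,0],[.5,5,50,95,99.5]).round(4),'y',np.percentile(kk[:,1],[2,98]).round(4),'z',np.percentile(kk[:,2],[2,50,98]).round(4))
hx=np.histogram(kk[:,0],np.arange(-.1,.1,.01))[0]; print(hx)
i=int(sys.argv[1]); D=(S[i]-st['eef_pos']); dt=D@M
print('tcp',st['eef_pos'].round(4),'seat minus tcp in tool axes cm',(dt*100).round(2),'yaw',np.degrees(np.arctan2(M[1,0],M[0,0])).round(2),'t',st['time'],'F',st['ft_force'].round(1),st['grasp_force'].round(1),st['opening'].round(4))
save(im,sys.argv[2]) if len(sys.argv)>2 else 0
E
python3 held.py 1 h1.png
```

```text
held pts 15544 x [-0.0379 -0.0282  0.0237  0.0771  0.0822] y [-0.0148  0.0157] z [-0.0372 -0.0252 -0.0136]
[   0    0    0    0    0    4  458  614  974 1345 1530 1720 1726 1203
 1325 1415 1467 1418  345]Traceback (most recent call last):
  File "held.py", line 10, in <module>
    print('tcp',st['eef_pos'].round(4),'seat minus tcp in tool axes cm',(dt*100).round(2),'yaw',np.degrees(np.arctan2(M[1,0],M[0,0])).round(2),'t',st['time'],'F',st['ft_force'].round(1),st['grasp_force'].round(1),st['opening'].round(4))
                                                                                                                                                                                          ^^^^^^^^^^^^^^^^^^^^^^^
AttributeError: 'float' object has no attribute 'round'
```

```bash
sed -i "s/st\['grasp_force'\].round(1),st\['opening'\].round(4)/st['grasp_force'],st['opening']/" held.py
python3 -m inch '[[[0,0.5,2,0],[-1.5,1,4,0],[-3,1.5,4.8,0],[-5,1.5,4.8,0],[-6.5,1.5,4.8,0],[-7.7,1.5,4.8,0],[-7.7,1.5,4.8,0],[-7.7,1.5,4.8,0]]]'
python3 held.py 1 h1.png
```

```text
time: 8.43
eef_pos: [0.4915, 0.2809, 0.1642]
tcp_rot: [-0.48, 0.877, -0.0, -0.0]
ft_force: [0.7, -0.3, -7.2]
opening: 0.0297
grasp_force: 42.3
held pts 15534 x [-0.0379 -0.0283  0.0237  0.077   0.0821] y [-0.0147  0.0157] z [-0.0372 -0.0252 -0.0133]
[   0    0    0    0    0    2  466  603  977 1336 1514 1735 1720 1207
 1325 1439 1479 1410  321]
tcp [0.4915 0.2809 0.1642] seat minus tcp in tool axes cm [-0.48 -0.01  4.88] yaw -122.62 t 8.425 F [ 0.7 -0.3 -7.2] 42.30531692504883 0.02966032963785313
```

View pics/h1.png

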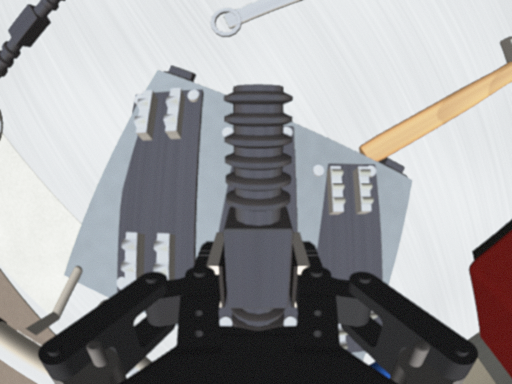

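```bash
python3 -m inch '[[[0,0,0.4,0],[0,0,0.8,0],[0,0,1.1,0],[0,0,1.4,0],[0.1,0,1.6,0],[0.1,0,1.8,0],[0.1,0,2.0,0],[0.2,0,2.2,0],[0.2,0,2.4,0],[0.2,0,2.6,0],[0.2,0,2.8,0],[0.2,0,2.8,0]]]' 2.5 20
python3 held.py 1 h2.png
```

```text
time: 9.98
eef_pos: [0.491, 0.2801, 0.1363]
tcp_rot: [-0.48, 0.877, 0.0, 0.0]
ft_force: [1.5, 1.4, -1.9]
opening: 0.0295
grasp_force: 43.0
held pts 15145 x [-0.0378 -0.0278  0.0232  0.0762  0.0816] y [-0.0148  0.0158] z [-0.0371 -0.0228 -0.011 ]
[   0    0    0    0    4    0  342  654 1029 1410 1567 1764 1671 1178
 1271 1356 1366 1299  234]
tcp [0.491  0.2801 0.1363] seat minus tcp in tool axes cm [-0.57 -0.01  2.09] yaw -122.6 t 9.975 F [ 1.5  1.4 -1.9] 42.96509385108948 0.029484884520010888
```

```bash
python3 -m inch '[[[0.1,0,0.3,0],[0.2,0,0.6,0],[0.2,0,0.9,0],[0.2,0,1.2,0],[0.2,0,1.5,0],[0.2,0,1.8,0],[0.2,0,2.1,0],[0.1,0,2.3,0],[0.1,0,2.5,0],[0.1,0,2.6,0],[0.1,0,2.7,0],[0.1,0,2.7,0]]]' 2.5 20
cat > tilt.py <<'E'
# stud axis from held/placed stud: fit in slope frame of seat i, dark points within the gauge corridor, above teeth
import sys
from seats import *
i=int(sys.argv[1]); st,im,d=shot('wrist'); W=wcloud(st,d); e=(W-S[i])@F
k=(np.abs(e[...,1])<.018)&(e[...,2]>-.012)&(e[...,2]<.06)&(np.abs(e[...,0])<.1)&(d>0)&(im.max(2)<130)
for lo,hi in ((-.09,-.025),(-.02,.02),(.025,.09)):
    q=e[k&(e[...,0]>lo)&(e[...,0]<hi)]
    if len(q)<50: print(lo,hi,len(q)); continue
    cr=[]
    for a in np.arange(lo,hi,.003):
        w=q[(q[:,0]>=a)&(q[:,0]<a+.003)&(np.abs(q[:,1])<.004)]
        if len(w)>3: cr.append((round(a*1000+1.5),round(np.percentile(w[:,2],80)*1000,1)))
    print(lo,len(q),cr,'x',np.percentile(q[:,0],[1,99]).round(4),'y',np.percentile(q[:,1],[2,98]).round(4))
M=R.from_quat(st['tcp_rot']).as_matrix(); dt=(S[i]-st['eef_pos'])@M
print('tcp',st['eef_pos'].round(4),'seat-tcp tool cm',(dt*100).round(2),'t',st['time'],'F',st['ft_force'].round(1),'g',st['grasp_force'],st['opening'])
if len(sys.argv)>2: save(im,sys.argv[2])
E
python3 tilt.py 1 t1.png
```

```text
time: 11.52
eef_pos: [0.4902, 0.279, 0.1093]
tcp_rot: [-0.48, 0.877, -0.0, -0.0]
ft_force: [0.6, -0.0, -0.2]
opening: 0.0294
grasp_force: 44.0
-0.09 5273 [(-79, np.float64(26.1)), (-76, np.float64(28.7)), (-73, np.float64(29.8)), (-70, np.float64(25.9)), (-67, np.float64(27.8)), (-64, np.float64(28.9)), (-61, np.float64(24.6)), (-58, np.float64(27.1)), (-55, np.float64(27.9)), (-52, np.float64(23.9)), (-49, np.float64(26.5)), (-46, np.float64(27.0)), (-43, np.float64(22.6)), (-40, np.float64(25.2)), (-37, np.float64(26.1)), (-34, np.float64(21.9)), (-31, np.float64(24.4)), (-28, np.float64(25.1)), (-25, np.float64(20.9))] x [-0.0785 -0.0256] y [-0.012   0.0141]
-0.02 6944 [(-18, np.float64(24.7)), (-16, np.float64(24.6)), (-13, np.float64(24.2)), (-10, np.float64(24.1)), (-7, np.float64(23.5)), (-4, np.float64(23.4)), (-1, np.float64(23.0)), (2, np.float64(22.6)), (5, np.float64(22.3)), (8, np.float64(22.0)), (11, np.float64(21.7)), (14, np.float64(21.3)), (17, np.float64(21.1)), (20, np.float64(20.8))] x [-0.0194  0.0195] y [-0.017   0.0174]
0.025 683 [(26, np.float64(15.4)), (30, np.float64(15.8)), (32, np.float64(17.6))] x [0.0252 0.0317] y [-0.0127  0.0145]
tcp [0.4902 0.279  0.1093] seat-tcp tool cm [-0.71 -0.02 -0.61] t 11.525 F [ 0.6 -0.  -0.2] g 43.96269142627716 0.029400602171396874
```

```bash
python3 -m inch '[[[0,0,0.15,0],[0,0,0.3,0],[-0.1,0,0.45,0],[-0.1,0,0.55,0],[-0.15,0,0.65,0],[-0.2,0,0.75,0],[-0.2,0,0.8,0],[-0.2,0,0.8,0]]]' 2.5 20
python3 tilt.py 1 t2.png
```

```text
time: 12.58
eef_pos: [0.4913, 0.2801, 0.1019]
tcp_rot: [-0.48, 0.877, -0.001, -0.0]
ft_force: [-1.0, -3.2, 11.4]
opening: 0.0297
grasp_force: 46.4
-0.09 5182 [(-82, np.float64(11.2)), (-79, np.float64(15.5)), (-76, np.float64(15.1)), (-73, np.float64(11.7)), (-70, np.float64(11.4)), (-67, np.float64(15.0)), (-64, np.float64(11.6)), (-61, np.float64(13.4)), (-58, np.float64(15.1)), (-55, np.float64(11.7)), (-52, np.float64(13.9)), (-49, np.float64(15.0)), (-46, np.float64(11.8)), (-43, np.float64(13.7)), (-40, np.float64(15.0)), (-37, np.float64(11.6)), (-34, np.float64(13.2)), (-31, np.float64(15.0)), (-28, np.float64(11.7)), (-25, np.float64(11.0))] x [-0.0785 -0.0257] y [-0.0128  0.0138]
-0.02 7414 [(-18, np.float64(15.8)), (-16, np.float64(15.8)), (-13, np.float64(15.7)), (-10, np.float64(15.7)), (-7, np.float64(15.6)), (-4, np.float64(15.7)), (-1, np.float64(15.6)), (2, np.float64(15.5)), (5, np.float64(15.5)), (8, np.float64(15.6)), (11, np.float64(15.6)), (14, np.float64(15.4)), (17, np.float64(15.6)), (20, np.float64(15.5))] x [-0.0195  0.0195] y [-0.017   0.0172]
0.025 401 [(26, np.float64(11.0)), (30, np.float64(12.0))] x [0.025  0.0293] y [-0.0122  0.0133]
tcp [0.4913 0.2801 0.1019] seat-tcp tool cm [-0.55  0.02 -1.35] t 12.575 F [-1.  -3.2 11.4] g 46.35920584201813 0.029663942625364943
```

```bash
python3 -m inch '[[[0,0,-0.1,0],[0,0,-0.1,0],[0,0,-0.1,0],[0,0,-0.1,0]]]' 5.5
python3 -m inch '[[[0,0,-2,0],[0,0,-6,0],[0,0,-11,0],[3,-1,-14,8],[8,-3,-15,18],[13,-5,-14,28],[18,-7,-13,38],[23,-9.5,-12,48],[27,-11.5,-12,58],[28,-11.8,-12,68],[28,-11.8,-12,69.8],[28,-11.8,-12,69.8]]]' 8.5
python3 look.py .44 -.019
```

```text
time: 13.12
eef_pos: [0.4912, 0.2808, 0.1021]
tcp_rot: [-0.48, 0.877, 0.0, -0.0]
ft_force: [0.2, -0.4, -0.2]
opening: 0.0549
grasp_force: 0.0
time: 14.62
eef_pos: [0.4401, -0.0178, 0.2224]
tcp_rot: [0.106, 0.994, 0.0, 0.0]
ft_force: [-0.0, -0.4, 0.8]
opening: 0.0848
grasp_force: 0.0
px [253. 154.] 2994 rect 426.3 -19.7 160.1 29.1 yaw 167.7 zmax 0.0313 top [426.4 -19.5] [ 29.  159.5] 77.1
tcp [ 0.4401 -0.0178  0.2224] yaw 167.84 q7 1.04 t 14.625
```

```bash
python3 -m inch '[[[1.3,-0.5,4,0],[1.3,-0.5,10,0],[1.3,-0.5,15,0],[1.3,-0.5,19,0],[1.3,-0.5,21,0],[1.3,-0.5,22,0],[1.3,-0.5,22,0],[1.3,-0.5,22,0]]]' 8.5
```

```text
time: 15.68
eef_pos: [0.4261, -0.0198, 0.0016]
tcp_rot: [0.106, 0.994, 0.0, -0.001]
ft_force: [0.6, -0.3, -0.1]
opening: 0.085
grasp_force: 0.0
```

```bash
python3 -m inch '[[[0,0,0,0],[0,0,0,0],[0,0,0,0],[0,0,0,0],[0,0,0,0],[0,0,0,0]]]' 2.5 40
python3 -m inch '[[[0,0,-4,0],[0,0,-10,0],[0,0,-16,-8],[1,3,-20,-17],[2.5,8,-21,-26],[4,13,-21,-35],[5.5,18,-21,-44],[7,23,-21,-53],[8.2,27,-21,-62],[8.8,29.5,-21,-69.7],[8.8,29.5,-21,-69.7],[8.8,29.5,-21,-69.7]]]'
python3 held.py 0
```

```text
time: 16.42
eef_pos: [0.4263, -0.0206, 0.0028]
tcp_rot: [0.108, 0.994, 0.0, 0.0]
ft_force: [0.1, 0.7, 6.0]
opening: 0.0301
grasp_force: 39.6
time: 17.92
eef_pos: [0.4029, 0.285, 0.2116]
tcp_rot: [-0.479, 0.878, -0.0, -0.001]
ft_force: [0.3, -0.0, -5.4]
opening: 0.0299
grasp_force: 42.1
held pts 15123 x [-0.0405 -0.0281  0.0228  0.0754  0.0797] y [-0.0147  0.0157] z [-0.0372 -0.0257 -0.0143]
[   0    0    0    0    0  114  359  583  986 1363 1509 1749 1499 1280
 1423 1424 1384 1407   43]
tcp [0.4029 0.285  0.2116] seat minus tcp in tool axes cm [-8.19  0.18  9.61] yaw -122.76 t 17.925 F [ 0.3 -0.  -5.4] 42.09038436412811 0.029905010343843633
```

```bash
python3 -m inch '[[[0,0.1,2,0],[-1.5,0.2,4,0],[-3,0.2,4.8,0],[-5,0.2,4.8,0],[-6.5,0.2,4.8,0],[-7.5,0.2,4.8,0],[-7.5,0.2,4.8,0],[-7.5,0.2,4.8,0]]]'
python3 -m inch '[[[0,0,0.4,0],[0,0,0.8,0],[0,0,1.1,0],[0,0,1.4,0],[0.1,0,1.6,0],[0.1,0,1.8,0],[0.1,0,2.0,0],[0.2,0,2.2,0],[0.2,0,2.4,0],[0.2,0,2.6,0],[0.2,0,2.8,0],[0.2,0,2.8,0]]]' 2.5 20
python3 tilt.py 0
```

```text
time: 18.98
eef_pos: [0.442, 0.3498, 0.1642]
tcp_rot: [-0.479, 0.878, -0.0, -0.0]
ft_force: [-0.0, -0.7, -5.6]
opening: 0.0297
grasp_force: 42.0
time: 20.48
eef_pos: [0.441, 0.3486, 0.1361]
tcp_rot: [-0.48, 0.878, -0.0, -0.0]
ft_force: [-1.9, -2.0, 0.1]
opening: 0.0299
grasp_force: 42.8
-0.09 366 [(-25, np.float64(59.9))] x [-0.0488 -0.0251] y [-0.0151  0.0159]
-0.02 6239 [(-18, np.float64(58.6)), (-16, np.float64(57.2)), (-13, np.float64(57.8)), (-10, np.float64(58.5)), (-7, np.float64(55.7)), (-4, np.float64(53.4)), (-1, np.float64(54.7)), (2, np.float64(53.3)), (5, np.float64(51.8)), (8, np.float64(50.5)), (11, np.float64(49.1)), (14, np.float64(47.5)), (17, np.float64(46.2)), (20, np.float64(45.0))] x [-0.019   0.0196] y [-0.0162  0.0165]
0.025 2392 [(26, np.float64(41.6)), (30, np.float64(40.0)), (32, np.float64(38.8)), (36, np.float64(37.2)), (38, np.float64(30.4)), (41, np.float64(31.6)), (44, np.float64(32.3)), (48, np.float64(30.3))] x [0.0253 0.0482] y [-0.0145  0.0172]
tcp [0.441  0.3486 0.1361] seat-tcp tool cm [-0.76 -0.06  2.07] t 20.475 F [-1.9 -2.   0.1] g 42.81265139579773 0.029887177965114725
```

```bash
python3 -m inch '[[[0.1,-0.05,0.3,0],[0.2,-0.05,0.6,0],[0.2,-0.05,0.9,0],[0.2,-0.05,1.2,0],[0.2,-0.05,1.5,0],[0.2,-0.05,1.8,0],[0.2,-0.05,2.1,0],[0.1,-0.05,2.3,0],[0.1,-0.05,2.5,0],[0.1,-0.05,2.6,0],[0.1,-0.05,2.7,0],[0.1,-0.05,2.7,0]]]' 2.5 20
python3 tilt.py 0
```

```text
time: 22.02
eef_pos: [0.4412, 0.3478, 0.1093]
tcp_rot: [-0.479, 0.878, 0.0, 0.0]
ft_force: [-1.9, 2.4, 0.1]
opening: 0.0295
grasp_force: 44.2
-0.09 5370 [(-76, np.float64(32.6)), (-73, np.float64(32.0)), (-70, np.float64(27.8)), (-67, np.float64(27.4)), (-64, np.float64(30.9)), (-61, np.float64(30.7)), (-58, np.float64(26.3)), (-55, np.float64(26.3)), (-52, np.float64(29.6)), (-49, np.float64(29.2)), (-46, np.float64(24.9)), (-43, np.float64(24.9)), (-40, np.float64(28.1)), (-37, np.float64(27.8)), (-34, np.float64(23.5)), (-31, np.float64(23.5)), (-28, np.float64(26.7)), (-25, np.float64(26.6))] x [-0.0758 -0.0253] y [-0.0125  0.0138]
-0.02 6900 [(-18, np.float64(26.1)), (-16, np.float64(26.0)), (-13, np.float64(25.4)), (-10, np.float64(25.3)), (-7, np.float64(24.8)), (-4, np.float64(24.5)), (-1, np.float64(24.0)), (2, np.float64(24.0)), (5, np.float64(23.5)), (8, np.float64(23.0)), (11, np.float64(22.8)), (14, np.float64(22.2)), (17, np.float64(21.9)), (20, np.float64(21.7))] x [-0.0189  0.0195] y [-0.017   0.0173]
0.025 618 [(26, np.float64(16.0)), (30, np.float64(18.3))] x [0.0252 0.0307] y [-0.0132  0.0145]
tcp [0.4412 0.3478 0.1093] seat-tcp tool cm [-0.82 -0.   -0.61] t 22.025 F [-1.9  2.4  0.1] g 44.19884920120239 0.029472679877742505
```

```bash
python3 -m inch '[[[0,0,0.15,0],[0,0,0.3,0],[-0.05,0,0.45,0],[-0.1,0,0.55,0],[-0.1,0,0.65,0],[-0.15,0,0.75,0],[-0.15,0,0.85,0],[-0.15,0,0.85,0]]]' 2.5 20
python3 tilt.py 0
```

```text
time: 23.08
eef_pos: [0.4419, 0.349, 0.1008]
tcp_rot: [-0.479, 0.878, 0.0, 0.0]
ft_force: [-1.0, 4.0, 2.7]
opening: 0.0301
grasp_force: 45.5
-0.09 5323 [(-79, np.float64(15.9)), (-76, np.float64(14.7)), (-73, np.float64(11.5)), (-70, np.float64(11.6)), (-67, np.float64(15.6)), (-64, np.float64(14.9)), (-61, np.float64(11.3)), (-58, np.float64(11.8)), (-55, np.float64(15.6)), (-52, np.float64(15.0)), (-49, np.float64(11.5)), (-46, np.float64(11.7)), (-43, np.float64(15.5)), (-40, np.float64(14.9)), (-37, np.float64(11.3)), (-34, np.float64(11.9)), (-31, np.float64(15.5)), (-28, np.float64(14.9)), (-25, np.float64(11.2))] x [-0.0793 -0.0256] y [-0.0127  0.014 ]
-0.02 7469 [(-18, np.float64(15.9)), (-16, np.float64(15.8)), (-13, np.float64(15.9)), (-10, np.float64(15.8)), (-7, np.float64(16.0)), (-4, np.float64(15.9)), (-1, np.float64(15.8)), (2, np.float64(15.8)), (5, np.float64(15.7)), (8, np.float64(15.9)), (11, np.float64(15.8)), (14, np.float64(16.5)), (17, np.float64(15.6)), (20, np.float64(15.9))] x [-0.0194  0.0194] y [-0.0171  0.0173]
0.025 257 [(26, np.float64(12.8))] x [0.0251 0.0273] y [-0.0128  0.0145]
tcp [0.4419 0.349  0.1008] seat-tcp tool cm [-0.68 -0.   -1.46] t 23.075 F [-1.   4.   2.7] g 45.51311552524567 0.03010122872998543
```

```bash
python3 -m inch '[[[0,0,0,0],[0,0,0,0],[0,0,0,0],[0,0,0,0]]]' 5.5
python3 -m inch '[[[0,0,-2,0],[0,0,-7,0],[0,0,-12,0],[2,-3,-16,6],[5,-8,-17,14],[8,-13,-17,22],[11,-18,-17,30],[14,-23,-17,38],[17,-28,-15,46],[20,-32,-13,52],[22.2,-35.6,-12,53.5],[22.2,-35.6,-12,53.5]]]' 8.5
python3 look.py .622 -.03
```

```text
time: 23.62
eef_pos: [0.4419, 0.3486, 0.1006]
tcp_rot: [-0.479, 0.878, -0.0, -0.0]
ft_force: [0.6, -0.3, 0.3]
opening: 0.055
grasp_force: 0.0
time: 25.12
eef_pos: [0.6219, -0.0346, 0.219]
tcp_rot: [-0.03, 1.0, -0.001, -0.001]
ft_force: [0.1, 0.8, -0.7]
opening: 0.0845
grasp_force: 0.0
px [260. 162.] 2928 rect 618.8 -31.7 162.7 28.9 yaw 3.4 zmax 0.0313 top [618.6 -31.6] [148.7  28.8] 3.0
tcp [ 0.6219 -0.0346  0.219 ] yaw -176.55 q7 1.05 t 25.125
```

```bash
python3 -m inch '[[[0.2,0.3,4,0],[0.2,0.3,10,0],[0.2,0.3,15,0],[0.2,0.3,19,0],[0.2,0.3,21,0],[0.2,0.3,21.7,0],[0.2,0.3,21.7,0],[0.2,0.3,21.7,0]]]' 8.5
python3 -m inch '[[[0,0,0,0],[0,0,0,0],[0,0,0,0],[0,0,0,0],[0,0,0,0],[0,0,0,0]]]' 2.5 40
```

```text
time: 26.18
eef_pos: [0.6202, -0.0273, 0.0052]
tcp_rot: [-0.033, 0.999, -0.0, 0.001]
ft_force: [-0.4, -0.3, 0.2]
opening: 0.0852
grasp_force: 0.0
time: 26.92
eef_pos: [0.6196, -0.0283, 0.0042]
tcp_rot: [-0.033, 0.999, -0.001, 0.0]
ft_force: [-0.9, -3.9, 5.5]
opening: 0.0298
grasp_force: 40.4
```

```bash
python3 -m inch '[[[0,0,-4,0],[0,0,-10,0],[0,0,-16,-5],[1,1.5,-20,-12],[3,5,-21,-20],[5,8.5,-21,-28],[7,12,-21,-36],[9,15,-21,-44],[10.5,17.5,-21,-50],[10.8,18.3,-21,-53.7],[10.8,18.3,-21,-53.7]]]'
python3 held.py 2
```

```text
time: 28.3
eef_pos: [0.4996, 0.1481, 0.2135]
tcp_rot: [-0.481, 0.877, 0.0, -0.0]
ft_force: [0.7, -0.6, -6.2]
opening: 0.0299
grasp_force: 42.3
held pts 15136 x [-0.0373 -0.0317  0.0227  0.0758  0.0815] y [-0.0148  0.0158] z [-0.0372 -0.0241 -0.0124]
[   0    0    0    0    0   13  828  286  983 1340 1520 1737 1708  923
 1470 1358 1231 1487  252]
tcp [0.4996 0.1481 0.2135] seat minus tcp in tool axes cm [-7.89 -0.05  9.79] yaw -122.48 t 28.3 F [ 0.7 -0.6 -6.2] 42.28015601634979 0.029890831906239947
```

```bash
python3 -m inch '[[[0,0,2,0],[-1.5,0,4,0],[-3,0,4.9,0],[-5,0,4.9,0],[-6.5,0,4.9,0],[-7.4,0,4.9,0],[-7.4,0,4.9,0],[-7.4,0,4.9,0]]]'
python3 -m inch '[[[0,0,0.4,0],[0,0,0.8,0],[0,0,1.1,0],[0,0,1.4,0],[0.1,0,1.6,0],[0.1,0,1.8,0],[0.1,0,2.0,0],[0.2,0,2.2,0],[0.2,0,2.4,0],[0.2,0,2.6,0],[0.2,0,2.8,0],[0.2,0,2.8,0]]]' 2.5 20
python3 -m inch '[[[0.1,0,0.3,0],[0.2,0,0.6,0],[0.2,0,0.9,0],[0.2,0,1.2,0],[0.2,0,1.5,0],[0.2,0,1.8,0],[0.2,0,2.1,0],[0.1,0,2.3,0],[0.1,0,2.5,0],[0.1,0,2.6,0],[0.1,0,2.6,0]]]' 2.5 20
python3 tilt.py 2
```

```text
time: 29.35
eef_pos: [0.539, 0.2099, 0.1648]
tcp_rot: [-0.481, 0.877, -0.0, -0.0]
ft_force: [-1.0, -0.7, -5.4]
opening: 0.0295
grasp_force: 42.2
time: 30.85
eef_pos: [0.5387, 0.209, 0.1369]
tcp_rot: [-0.481, 0.877, 0.0, 0.0]
ft_force: [2.9, 0.4, 0.4]
opening: 0.0296
grasp_force: 43.0
time: 32.22
eef_pos: [0.5375, 0.2077, 0.1106]
tcp_rot: [-0.481, 0.877, -0.0, -0.0]
ft_force: [1.8, -0.1, -0.1]
opening: 0.0299
grasp_force: 44.1
-0.09 5184 [(-79, np.float64(28.0)), (-76, np.float64(27.9)), (-73, np.float64(30.7)), (-70, np.float64(31.6)), (-67, np.float64(30.9)), (-64, np.float64(27.4)), (-61, np.float64(26.0)), (-58, np.float64(26.7)), (-55, np.float64(29.4)), (-52, np.float64(29.3)), (-49, np.float64(26.8)), (-46, np.float64(24.0)), (-43, np.float64(24.2)), (-40, np.float64(27.4)), (-37, np.float64(27.5)), (-34, np.float64(26.8)), (-31, np.float64(22.8)), (-28, np.float64(22.3)), (-25, np.float64(22.0))] x [-0.0791 -0.0256] y [-0.0116  0.0142]
-0.02 6896 [(-18, np.float64(25.8)), (-16, np.float64(25.4)), (-13, np.float64(25.3)), (-10, np.float64(24.7)), (-7, np.float64(24.4)), (-4, np.float64(24.2)), (-1, np.float64(23.6)), (2, np.float64(23.4)), (5, np.float64(23.2)), (8, np.float64(22.5)), (11, np.float64(22.2)), (14, np.float64(21.9)), (17, np.float64(21.5)), (20, np.float64(21.5))] x [-0.0194  0.0195] y [-0.017   0.0176]
0.025 552 [(26, np.float64(15.8)), (30, np.float64(15.5)), (32, np.float64(15.1))] x [0.0251 0.0324] y [-0.0094  0.0117]
tcp [0.5375 0.2077 0.1106] seat-tcp tool cm [-0.83 -0.05 -0.5 ] t 32.225 F [ 1.8 -0.1 -0.1] g 44.09355819225311 0.02985947994401195
```

```bash
python3 -m inch '[[[0,0,0.15,0],[0,0,0.3,0],[-0.05,0,0.45,0],[-0.1,0,0.55,0],[-0.15,0,0.65,0],[-0.2,0,0.75,0],[-0.22,0,0.83,0],[-0.22,0,0.83,0]]]' 2.5 20
python3 tilt.py 2
```

```text
time: 33.28
eef_pos: [0.5389, 0.2089, 0.1028]
tcp_rot: [-0.481, 0.877, -0.001, -0.0]
ft_force: [0.2, -6.3, 9.1]
opening: 0.0295
grasp_force: 46.2
-0.09 5008 [(-82, np.float64(11.8)), (-79, np.float64(12.1)), (-76, np.float64(15.4)), (-73, np.float64(16.1)), (-70, np.float64(15.9)), (-67, np.float64(12.2)), (-64, np.float64(12.0)), (-61, np.float64(12.7)), (-58, np.float64(16.0)), (-55, np.float64(15.8)), (-52, np.float64(13.9)), (-49, np.float64(11.6)), (-46, np.float64(11.6)), (-43, np.float64(15.6)), (-40, np.float64(15.8)), (-37, np.float64(15.1)), (-34, np.float64(11.7)), (-31, np.float64(11.6)), (-28, np.float64(11.4)), (-25, np.float64(11.3))] x [-0.0815 -0.0256] y [-0.0123  0.0139]
-0.02 7164 [(-18, np.float64(16.2)), (-16, np.float64(16.1)), (-13, np.float64(16.0)), (-10, np.float64(15.9)), (-7, np.float64(15.9)), (-4, np.float64(15.9)), (-1, np.float64(15.8)), (2, np.float64(16.0)), (5, np.float64(15.8)), (8, np.float64(15.8)), (11, np.float64(15.7)), (14, np.float64(15.7)), (17, np.float64(15.7)), (20, np.float64(15.8))] x [-0.0193  0.0195] y [-0.0171  0.0173]
0.025 319 [(26, np.float64(10.9)), (30, np.float64(11.3))] x [0.0251 0.0291] y [-0.0096  0.0117]
tcp [0.5389 0.2089 0.1028] seat-tcp tool cm [-0.65 -0.   -1.29] t 33.275 F [ 0.2 -6.3  9.1] g 46.174553632736206 0.029462474510540175
```

```bash
python3 -m inch '[[[0,0,-0.05,0],[0,0,-0.05,0],[0,0,-0.05,0],[0,0,-0.05,0]]]' 5.5
python3 -m inch '[[[0,0,-2,0],[0,0,-6,0],[0,0,-11,0],[0,2,-16,0],[0,5,-20,0],[0,8,-23,0],[0,8,-23,0],[0,8,-23,0]]]' 5.5
for i in 0 1 2; do python3 tilt.py $i fin$i.png; done
python3 - <<'E'
from h import *
_,im,_=shot('scene'); save(im,'sfin.png')
E
```

```text
time: 33.83
eef_pos: [0.5386, 0.2099, 0.1028]
tcp_rot: [-0.481, 0.877, 0.0, -0.0]
ft_force: [0.2, -0.3, -0.7]
opening: 0.0548
grasp_force: 0.0
time: 34.83
eef_pos: [0.4716, 0.2522, 0.3332]
tcp_rot: [-0.481, 0.877, -0.001, 0.0]
ft_force: [-0.5, 0.2, -0.5]
opening: 0.055
grasp_force: 0.0
-0.09 811 [(-79, np.float64(16.3)), (-76, np.float64(14.6)), (-73, np.float64(11.1)), (-70, np.float64(11.1)), (-67, np.float64(15.4)), (-64, np.float64(14.8)), (-61, np.float64(11.1)), (-58, np.float64(12.7)), (-55, np.float64(15.6)), (-52, np.float64(13.8)), (-49, np.float64(11.0)), (-46, np.float64(12.8)), (-43, np.float64(15.4)), (-40, np.float64(14.0)), (-37, np.float64(11.6)), (-34, np.float64(12.4)), (-31, np.float64(15.1)), (-28, np.float64(14.9)), (-25, np.float64(11.7))] x [-0.0806 -0.0259] y [-0.0135  0.0137]
-0.02 803 [(-18, np.float64(16.0)), (-16, np.float64(15.9)), (-13, np.float64(16.0)), (-10, np.float64(15.8)), (-7, np.float64(16.1)), (-4, np.float64(15.7)), (-1, np.float64(15.7)), (2, np.float64(16.4)), (5, np.float64(16.0)), (8, np.float64(16.1)), (11, np.float64(15.8)), (14, np.flo
[... 2688 characters left out ...]
.float64(15.5)), (20, np.float64(16.0))] x [-0.0196  0.0193] y [-0.0148  0.0154]
0.025 953 [(26, np.float64(11.0)), (30, np.float64(11.1)), (32, np.float64(10.7)), (36, np.float64(13.1)), (38, np.float64(15.4)), (41, np.float64(13.9)), (44, np.float64(11.1)), (48, np.float64(11.1)), (50, np.float64(14.5)), (53, np.float64(15.2)), (56, np.float64(14.7)), (59, np.float64(11.9)), (62, np.float64(10.9)), (66, np.float64(11.8)), (68, np.float64(15.1)), (71, np.float64(15.3)), (74, np.float64(13.9)), (77, np.float64(11.2)), (80, np.float64(10.8))] x [0.0257 0.0809] y [-0.0133  0.0142]
tcp [0.4718 0.2518 0.3323] seat-tcp tool cm [-0.69 -7.97 21.66] t 34.925 F [0.2 0.2 0.2] g 0.0 0.05508732624917836
```

View pics/fin2.png

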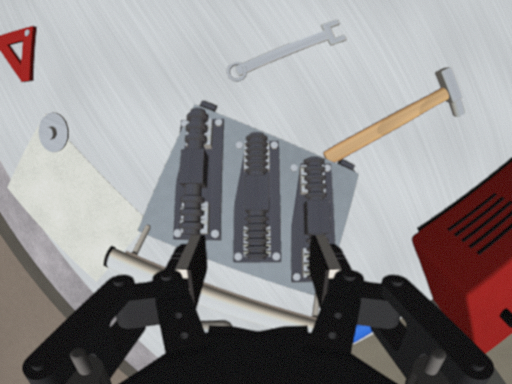

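```bash
python3 -c "
from workcell import r
print(r.sign_off())"
```

```text
the job is handed in; nothing more can be done
None
```

All three studs lie in their own gauges and are released (fine in the middle, medium left, coarse right); depth readings put crests at home height at both ends for fine and coarse, but the medium's upper end was hidden by the gripper, so its seating is inferred from its lower end and square; handed in at about 35 s.

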